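# Set the stop collar of a tier stand to its spacer

### The job

Set the knurled stop collar on the little tier stand to the height of the wooden spacer: stand the forked spacer upright on the stand's board with its fork well around the threaded post, under the collar, then wind the collar down (clockwise seen from above) until it just nips the spacer so that it can no longer slide about. Only a light nip, do not crush it; let go and leave the spacer nipped there. Do not shift the spice jar, the mug or the red tin.

Things in the scene. Friction and masses are not known exactly. Their poses are not given: they have to be found in the camera images.
- stand: Fixed tier stand: wooden board 240 (x) by 180 (y) by 14 mm thick lying on the counter, a threaded brass post 12 mm in diameter standing up from its middle, its top 126 mm above the counter. Origin: centre of the board's underside, on the counter, on the post's axis; z up. The board's +x,+y corner carries the spice jar.
- post_foot (a point): Where the post's axis meets the top of the board.
- collar: Steel collar threaded on the post: flange 56 mm in diameter, 6 mm thick at the bottom, above it a knurled grip 42 mm in diameter, 34 mm high. Origin on the post's axis at the flange's underside, z up. It only turns about the post: clockwise seen from above lowers it 4.5 mm per radian (28 mm a turn, coarse right-hand thread). Starts 48 to 54 mm above the board.
- collar_grip (a point): Middle of the knurled grip on the post's axis, 24 mm above the flange's underside. The thread rubs with about 0.08 N m and stays where left; pressing on the spacer adds 0.0045 N m of turning moment per newton. All is stiff: from first touch to over 25 N, which crushes the spacer, is about 0.1 rad in a firm grip; a light grip of about 8 N slips on the knurl before that.
- spacer: Loose light-wood forked spacer with a green band, 120 mm long, 50 mm wide, 40 mm high, 140 g. Its x axis runs from the tail to the fork. Origin on its underside, where the post's axis comes when it is in place: 98 mm from the tail end, 22 mm from the prong tips. The slot between the prongs is 24 mm wide, open to +x, its closed end 12 mm behind (-x of) the origin; each prong is 13 mm wide.
- spacer_fork (a point): Point of the spacer half-way up (20 mm above its underside), over its origin, between the prongs.
- spacer_grip (a point): Point on the spacer's solid tail half-way up, 72 mm behind spacer_fork (-x), where it is well gripped across its 50 mm width from above.
- spice: Bystander: amber glass spice jar with green cap, 38 mm in diameter, 55 mm high, standing loose on the board's +x,+y corner. Origin at the centre of its underside.
- mug: Bystander: blue mug 76 mm in diameter, 88 mm high. Origin at the centre of its underside.
- tin: Bystander: red tin 84 mm in diameter, 110 mm high. Origin at the centre of its underside.
Mind the look-alikes: they are no part of the job. Several things have the shape of the spacer; the one meant has the colours described above.

How it is judged:
By the outcome, as a careful person would: the job done as asked, in the order asked, and still so for the second after the job is handed in, with the robot touching nothing.
It also fails if it takes over 72 s, if anything falls off the work surface, if the arm or the gripper's body presses on something with over 40 N, if the wrist force passes 120 N, or if a joint passes its speed limit or range.

### The arm

A 6-joint arm with a two-finger parallel gripper is mounted at the origin on the work surface. World frame = base frame: x ahead of the robot, y to its left, z up, the work surface at z = 0. Lengths are in m, angles in degrees, forces in N, time in s.
With the tool pointing down it reaches from about 0.4 to 0.825 m from the base axis. Payload 7 kg.
Tool frame: the origin (TCP) lies between the finger pads; the fingertips stand 14 mm ahead of it and the grasp point (between the pads) lies 5 mm behind it; z points along the fingers, y is the line along which they close (so a half turn about z gives the same grasp; the last joint's range is limited). The gripper opens to 88 mm and grips with 3 to 60 N. Pads are 19 mm wide; open, the fingers measure 130 mm over their backs; the gripper's body (78 mm by 193 mm) begins 47 mm behind the grasp point.
Start: joints at [-57.92, 20.546, 0.682, 0, -70.136, -16.507], TCP at [0.181, -0.65, 0.241] pointing down, gripper open.
Joint ranges: [-176.03, 176.03], [-82.01, 121.73], [-58.28, 71.71], [-173.87, 95.51], [-174.79, -0.11], [-173.66, 173.66]. Speed limits (degrees/s): [136.94, 136.94, 172.46, 180, 180, 180].

### API

Orientations are given as [roll, pitch, yaw] about the fixed x, y, z axes, in that order (R = Rz(yaw) Ry(pitch) Rx(roll)).
In Python, from plant import env, viewer gives the robot as it stands.
- The arm moves only by the tool servo_tool, never from a script. Its argument "plan" is a list of rows, each a list of 3 entries, a list of its own where there are three numbers: the shift along the tool's x, y, z in mm, then the turn about the tool's z in degrees, then the opening, from 0 (shut) to 1 (fully open). In form: [[[x, y, z], turn, gripper], ...]. A call has exactly 8 rows; each row shifts and turns the commanded pose from where the row before left it, along the tool's axes as they then stand; what a row does not reach is not made up. A row lasts 1/12 s, in which the tool goes at most 41.7 mm and 7.16 degrees, less where a joint would pass 70% of its speed; a pose out of reach is approached as far as the arm can. A call is refused whole if a number of a shift passes 41.7 or a number of a turn 7.16, either way. A call with a gripper value outside its range is refused whole. The fingers move at their own pace and stop on an object; "grip_force" is the grip in N (left out, the last holds). Time passes only in rows, so rows that do not move let the fingers close, or fill a call up. It gives the time, the measured TCP pose, the force, the opening and the grip force at its end, in the units of the state.
- env.observe(): the state, without advancing time (a new reading comes with each control period).
- viewer.read_camera(name): name is "side" or "top"; returns a dict with "pixels" (480x640x3 uint8, blue, green, red), "vfov" (degrees; the focal length in pixels is half the picture's height over the tangent of half this angle, whatever the lens; pixels are square), "cx", "cy" (the principal point, pixels), "dist" ([k1, k2, p1, p2, k3] as OpenCV has them; the pictures are not rectified), "position" and "attitude" of the camera in the world. Camera axes: x right, y down, z forward; pixel columns grow to the right and rows downward; lengths in m; the calibration is good to about 2 mm. A picture is of the moment at which its call begins. There is no depth.
- env.sign_off(): hands the job in; it is judged then, once.
The state is a dict: "time_s": time; "qpos": joint angles; "joint_velocities": joint speeds; "joint_torque": joint torques, N m; "tool_pos": TCP position; "orientation": TCP orientation; "wrist_force": force on the tool from outside, world axes, zero at the start; "ft_torque": the same for the moment, N m; "gripper_width": finger opening in m; "finger_force": force on a finger pad.
Only numpy, scipy, OpenCV 4.12 (cv2) and the standard library are available. Lean on these libraries where they do the work, as an engineer would, in place of code of your own. Each camera call takes 0.05 s, during which the arm holds its last target. There are 200 camera calls.

## Working session

There is one attempt and no reset: what is moved stays moved. The work goes in short steps, Python scripts to look and compute and a tool call to move; the robot and the scene stay as the last step left them, time stands still between calls to the robot, and variables do not carry over. Pictures are saved under pics/ and viewed, at most 10 in all, crops included, and the job is handed in when it is done.

Besides the shell and the picture viewer there is one more tool, called after ">>>" in YAML: its name, and indented under it one key for each argument. servo_tool: Moves the arm, as the interface text tells. Its arguments: {"type":"object","properties":{"plan":{"type":"array"},"grip_force":{"type":"number"}},"required":["plan"]}

```bash
mkdir -p pics
python3 - <<'E'
from plant import env, viewer
import cv2,pickle
d={}
for n in("side","top"):
    c=viewer.read_camera(n); d[n]=c; cv2.imwrite(f"pics/{n}0.png",c["pixels"]); print({k:v for k,v in c.items() if k!="pixels"})
pickle.dump(d,open("c0.pkl","wb"))
print(env.observe())
E
```

```text
{'vfov': 50.718696687071954, 'cx': 319.55519271462214, 'cy': 237.01243351714734, 'dist': array([-0.06050246,  0.        ,  0.        ,  0.        ,  0.        ]), 'position': array([0.38704106, 0.69912848, 0.78909611]), 'attitude': array([-133.5065163 ,   -0.24927919, -167.97782472])}
{'vfov': 50.93124706522305, 'cx': 324.688099818044, 'cy': 227.38805892316702, 'dist': array([0.02302185, 0.        , 0.        , 0.        , 0.        ]), 'position': array([ 0.34369385, -0.04899522,  1.09680373]), 'attitude': array([-169.02509523,    1.71308434,  -89.63137801])}
{'time_s': 0.1, 'qpos': array([-5.79180194e+01,  2.05876381e+01,  6.39672975e-01, -1.67087538e-02,
       -7.01373460e+01, -1.65073221e+01]), 'joint_velocities': array([-0.02193072, -0.09089042,  0.2053687 ,  0.10389934, -0.01208928,
       -0.03842939]), 'joint_torque': array([-2.10723141e-03, -5.84162521e+01,  2.93751222e+01,  7.01563329e+00,
        1.01491009e-02, -8.18327771e-05]), 'tool_pos': array([ 0.18109524, -0.64981975,  0.23972108]), 'orientation': array([ 1.79913742e+02, -9.18142693e-03, -1.64431023e+02]), 'wrist_force': array([-0.35094705,  0.49026853, -0.38151506]), 'ft_torque': array([ 0.00721477, -0.00705432, -0.00410861]), 'finger_force': 0.0, 'gripper_width': 0.08749370602778626}
```

```bash
ls pics; ls
```

```text
side0.png
top0.png
c0.pkl
pics
```

View pics/top0.png

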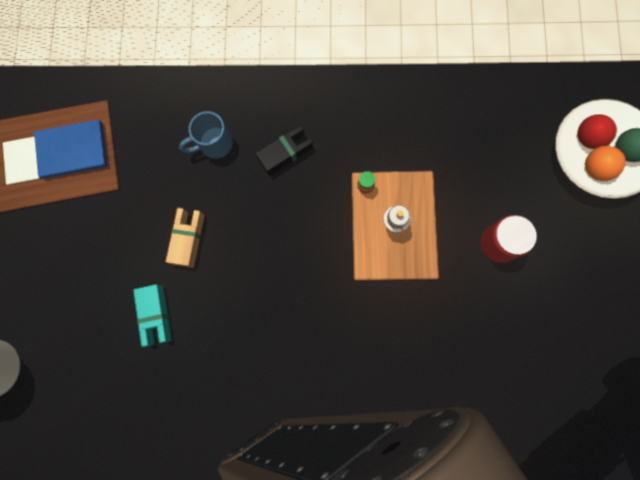

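View pics/side0.png

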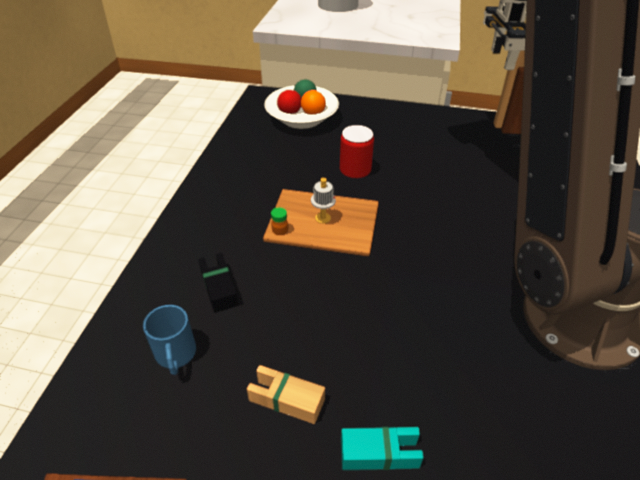

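The top view shows the wood spacer at about (185,238), fork up (+x). The board is at about (396,225), with the post at (400,214) and the jar at (367,180). The side view agrees: spacer at (287,393), stand at (323,215).

```bash
cat > h.py <<'E'
import cv2,numpy as np
from scipy.spatial.transform import Rotation as Ro
def K(c):
    f=240/np.tan(np.radians(c["vfov"]/2)); return np.array([[f,0,c["cx"]],[0,f,c["cy"]],[0,0,1]])
def R(c): return Ro.from_euler("xyz",c["attitude"],degrees=True).as_matrix()
def rays(c,p):
    q=cv2.undistortPoints(np.float64(p).reshape(-1,1,2),K(c),c["dist"]).reshape(-1,2)
    return np.c_[q,np.ones(len(q))]@R(c).T
def onz(c,p,z):
    d=rays(c,p); o=c["position"]; return (o+d*((z-o[2])/d[:,2])[:,None])[:,:2]
def proj(c,P):
    r=R(c).T; return cv2.projectPoints(np.float64(P).reshape(-1,1,3),cv2.Rodrigues(r)[0],-r@c["position"],K(c),c["dist"])[0].reshape(-1,2)
def tri(ca,pa,cb,pb):
    A=[];b=[]
    for c,p in((ca,pa),(cb,pb)):
        d=rays(c,[p])[0];d/=np.linalg.norm(d);M=np.eye(3)-np.outer(d,d);A.append(M);b.append(M@c["position"])
    return np.linalg.lstsq(np.vstack(A),np.hstack(b),rcond=None)[0]
def blob(c,lo,hi,box,k=3):
    x0,y0,x1,y1=box; h=cv2.cvtColor(c["pixels"],cv2.COLOR_BGR2HSV); m=cv2.inRange(h,lo,hi); z=np.zeros_like(m); z[y0:y1,x0:x1]=m[y0:y1,x0:x1]
    if k: z=cv2.morphologyEx(z,cv2.MORPH_CLOSE,np.ones((k,k)))
    cs=cv2.findContours(z,cv2.RETR_EXTERNAL,cv2.CHAIN_APPROX_NONE)[0]; return max(cs,key=cv2.contourArea).reshape(-1,2)
E
python3 - <<'E'
from h import *
import pickle
d=pickle.load(open("c0.pkl","rb")); t,s=d["top"],d["side"]
h=cv2.cvtColor(t["pixels"],cv2.COLOR_BGR2HSV)
for p in[(183,252),(187,225),(186,234),(180,266),(365,250),(400,213),(398,225),(367,180),(207,250)]: print(p,h[p[1],p[0]])
out=t["pixels"].copy()
def rect(c,w,z):
    P=onz(t,w,z).astype(np.float32); r=cv2.minAreaRect(P); print(r); print(cv2.boxPoints(r)); return P
w=blob(t,(5,60,120),(30,255,255),(340,160,450,290),7); rect(t,w,.014)
w=blob(t,(8,40,150),(30,255,255),(155,200,215,275),7); P=rect(t,w,.04); print(len(w))
cv2.drawContours(out,[w],-1,(0,0,255),1)
a=out[195:285,145:235]; b=out[160:290,340:450]
cv2.imwrite("pics/c1.png",np.hstack([cv2.resize(a,(400,400),interpolation=0),cv2.resize(b,(338,400),interpolation=0)]))
b=s["pixels"][165:260,260:385]; cv2.imwrite("pics/c2.png",cv2.resize(b,None,fx=6,fy=6,interpolation=0))
E
```

```text
(183, 252) [ 17 117 237]
(187, 225) [ 16 121 192]
(186, 234) [ 54  71 137]
(180, 266) [17 89 46]
(365, 250) [ 13 150 212]
(400, 213) [ 21 145 240]
(398, 225) [ 17  33 125]
(367, 180) [ 64 137 183]
(207, 250) [ 6 32 40]
((0.5616028904914856, -0.16620761156082153), (0.23999571800231934, 0.17995747923851013), 0.9614759683609009)
[[ 0.44011208 -0.07825512]
 [ 0.44313177 -0.25818726]
 [ 0.68309367 -0.2541601 ]
 [ 0.680074   -0.07422796]]
((0.5297377705574036, 0.28901827335357666), (0.050048962235450745, 0.12054987251758575), 81.19223022460938)
[[0.46634188 0.2735182 ]
 [0.5854702  0.2550596 ]
 [0.5931337  0.30451834]
 [0.47400534 0.32297695]]
173
```

View pics/c1.png

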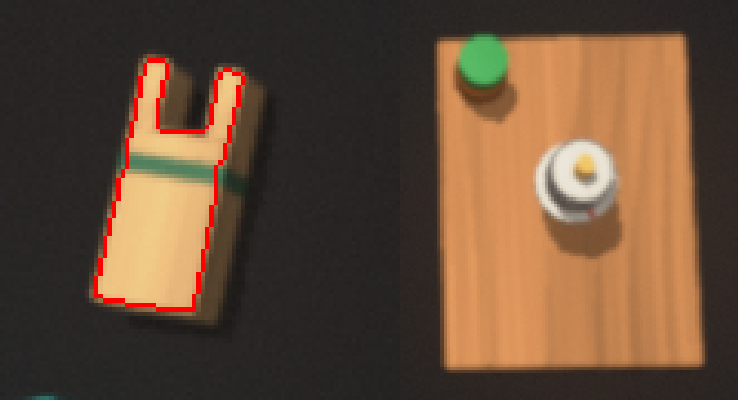

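View pics/c2.png

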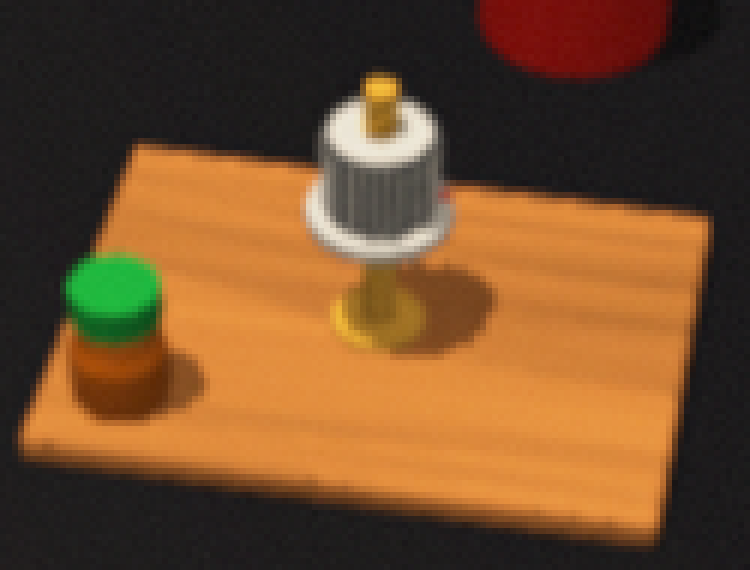

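```bash
cat > plan.py <<'E'
import numpy as np
from plant import env
# rows from the present pose through equal-time waypoints (x,y,z m,yaw deg), rows for each leg; shift first, then turn
def plan(legs,start=None):
    o=env.observe(); p=np.r_[o["tool_pos"]*1000,o["orientation"][2]] if start is None else np.array(start,float)
    out=[]
    for x,y,z,yaw,n in legs:
        g=np.array([x*1000,y*1000,z*1000,yaw]); dy=(g[3]-p[3]+180)%360-180 if abs(g[3]-p[3])<180 else g[3]-p[3]
        for i in range(n):
            k=n-i; d=(g-p)/k; a=np.radians(p[3]); 
            s=np.round([np.cos(a)*d[0]+np.sin(a)*d[1], np.sin(a)*d[0]-np.cos(a)*d[1], -d[2]],1); t=round(-d[3],1)
            out.append([s.tolist(),t]); p[:3]+=[np.cos(a)*s[0]+np.sin(a)*s[1],np.sin(a)*s[0]-np.cos(a)*s[1],-s[2]]; p[3]-=t
    for i in range(0,len(out),8): print(out[i:i+8])
E
python3 - <<'E'
from plan import *
plan([(.42,-.35,.24,-110,12),(.52,-.05,.22,-60,9),(.4961,.2942,.13,-8.8,11)])
E
```

```text
[[[-25.9, 18.7, -0.0], np.float64(-4.5)], [[-27.3, 16.6, -0.0], np.float64(-4.5)], [[-28.5, 14.5, -0.0], np.float64(-4.5)], [[-29.5, 12.2, -0.0], np.float64(-4.5)], [[-30.4, 9.8, -0.0], np.float64(-4.6)], [[-31.1, 7.3, -0.0], np.float64(-4.5)], [[-31.6, 4.9, -0.0], np.float64(-4.6)], [[-31.9, 2.3, -0.1], np.float64(-4.5)]]
[[[-31.9, -0.2, -0.0], np.float64(-4.6)], [[-31.8, -2.7, -0.1], np.float64(-4.5)], [[-31.5, -5.2, -0.0], np.float64(-4.6)], [[-31.0, -7.7, -0.1], np.float64(-4.5)], [[-35.1, 1.0, 2.2], np.float64(-5.6)], [[-35.1, -2.5, 2.2], np.float64(-5.6)], [[-34.6, -5.9, 2.2], np.float64(-5.5)], [[-33.9, -9.2, 2.2], np.float64(-5.6)]]
[[[-32.9, -12.4, 2.2], np.float64(-5.5)], [[-31.5, -15.5, 2.3], np.float64(-5.6)], [[-29.9, -18.5, 2.2], np.float64(-5.5)], [[-28.0, -21.3, 2.3], np.float64(-5.6)], [[-25.7, -23.9, 2.2], np.float64(-5.5)], [[-28.2, -13.8, 8.2], np.float64(-4.7)], [[-27.0, -16.0, 8.2], np.float64(-4.7)], [[-25.6, -18.2, 8.2], np.float64(-4.6)]]
[[[-24.0, -20.2, 8.2], np.float64(-4.7)], [[-22.3, -22.0, 8.2], np.float64(-4.6)], [[-20.5, -23.8, 8.2], np.float64(-4.7)], [[-18.4, -25.4, 8.2], np.float64(-4.6)], [[-16.3, -26.7, 8.2], np.float64(-4.7)], [[-14.1, -28.0, 8.1], np.float64(-4.6)], [[-11.8, -29.1, 8.2], np.float64(-4.7)], [[-9.4, -29.9, 8.1], np.float64(-4.6)]]
```

>>> servo_tool:
  plan:
    - [[-26,19,0],-4.5,1]
    - [[-27,17,0],-4.5,1]
    - [[-28.5,14.5,0],-4.5,1]
    - [[-29.5,12,0],-4.5,1]
    - [[-30.5,10,0],-4.5,1]
    - [[-31,7.5,0],-4.5,1]
    - [[-31.5,5,0],-4.5,1]
    - [[-32,2.5,0],-4.5,1]
  grip_force: 30

```text
time_s: 0.77
tool_pos: [0.3405, -0.448, 0.2403]
orientation: [180.0, 0.0, -128.2]
wrist_force: [0.7, 0.3, -0.3]
gripper_width: 0.0876
finger_force: 0.0
```

>>> servo_tool:
  plan:
    - [[-32,0,0],-4.5,1]
    - [[-32,-2.5,0],-4.5,1]
    - [[-31.5,-5,0],-4.5,1]
    - [[-31,-7.5,0],-4.5,1]
    - [[-35,1,2],-5.5,1]
    - [[-35,-2.5,2],-5.5,1]
    - [[-34.5,-6,2],-5.5,1]
    - [[-34,-9,2],-5.5,1]

```text
time_s: 1.43
tool_pos: [0.4651, -0.215, 0.2322]
orientation: [180.0, 0.0, -88.2]
wrist_force: [1.0, 0.0, -0.5]
gripper_width: 0.0874
finger_force: 0.0
```

>>> servo_tool:
  plan:
    - [[-33,-12.5,2],-5.5,1]
    - [[-31.5,-15.5,2],-5.5,1]
    - [[-30,-18.5,2],-5.5,1]
    - [[-28,-21.5,2],-5.5,1]
    - [[-25.5,-24,2],-5.5,1]
    - [[-28,-14,8],-4.7,1]
    - [[-27,-16,8],-4.7,1]
    - [[-25.5,-18,8],-4.7,1]

```text
time_s: 2.1
tool_pos: [0.518, 0.0448, 0.198]
orientation: [180.0, 0.0, -46.6]
wrist_force: [1.0, -0.7, 0.3]
gripper_width: 0.0876
finger_force: 0.0
```

>>> servo_tool:
  plan:
    - [[-24,-20,8],-4.7,1]
    - [[-22.5,-22,8],-4.7,1]
    - [[-20.5,-24,8],-4.7,1]
    - [[-18.5,-25.5,8],-4.7,1]
    - [[-16.5,-26.5,8],-4.7,1]
    - [[-14,-28,8],-4.7,1]
    - [[-12,-29,8],-4.7,1]
    - [[-9.5,-30,8],-4.7,1]

```text
time_s: 2.77
tool_pos: [0.5026, 0.2953, 0.1339]
orientation: [180.0, 0.0, -9.0]
wrist_force: [1.0, 1.4, 0.0]
gripper_width: 0.0879
finger_force: 0.0
```

Run:
```python
from plan import *
o=env.observe(); print(o["time_s"],o["tool_pos"],o["orientation"],o["qpos"])
plan([(.4961,.2942,.06,-8.8,4),(.4961,.2942,.016,-8.8,4)])
```

```text
2.7667 [0.50256097 0.29525746 0.13390205] [ 1.79975797e+02  2.04919672e-02 -8.99074505e+00] [ 4.96428470e+01  1.71923803e+01 -1.92768586e+01 -6.08965589e-03
 -5.35620937e+01  3.13700305e+01]
[[[-1.6, 0.5, 18.5], np.float64(-0.0)], [[-1.5, 0.5, 18.5], np.float64(-0.1)], [[-1.6, 0.5, 18.5], np.float64(-0.0)], [[-1.5, 0.5, 18.4], np.float64(-0.1)], [[-0.0, 0.0, 11.0], np.float64(0.0)], [[-0.0, 0.0, 11.0], np.float64(0.0)], [[-0.0, 0.0, 11.0], np.float64(0.0)], [[-0.0, 0.0, 11.0], np.float64(0.0)]]
```

>>> servo_tool:
  plan:
    - [[-1.5,0.5,18],0,1]
    - [[-1.5,0.5,18],0,1]
    - [[-1.5,0.5,18],0,1]
    - [[-1.5,0.5,18],0,1]
    - [[0,0,15],0,1]
    - [[0,0,15],0,1]
    - [[0,0,13],0,1]
    - [[0,0,0],0,1]

```text
time_s: 3.43
tool_pos: [0.4954, 0.2914, 0.0167]
orientation: [179.8, 0.2, -9.3]
wrist_force: [-0.9, 0.1, -0.0]
gripper_width: 0.0877
finger_force: 0.0
```

>>> servo_tool:
  plan:
    - [[0,0,0],0,0]
    - [[0,0,0],0,0]
    - [[0,0,0],0,0]
    - [[0,0,0],0,0]
    - [[0,0,0],0,0]
    - [[0,0,0],0,0]
    - [[0,0,0],0,0]
    - [[0,0,0],0,0]

```text
time_s: 4.1
tool_pos: [0.497, 0.293, 0.02]
orientation: [-180.0, -0.0, -9.2]
wrist_force: [-2.2, 0.1, 4.3]
gripper_width: 0.0499
finger_force: 29.9
```

Run:
```python
from plan import *
plan([(.480,.27,.15,-9,5),(.42,-.166,.13,0,14),(.4256,-.166,.06,0,5)])
```

```text
[[[-2.6, 5.1, -26.0], np.float64(-0.0)], [[-2.6, 5.1, -26.0], np.float64(-0.1)], [[-2.7, 5.1, -26.0], np.float64(-0.0)], [[-2.6, 5.1, -26.0], np.float64(-0.1)], [[-2.7, 5.0, -26.0], np.float64(-0.0)], [[0.7, 31.4, 1.4], np.float64(-0.6)], [[0.3, 31.4, 1.4], np.float64(-0.6)], [[-0.0, 31.4, 1.4], np.float64(-0.7)]]
[[[-0.4, 31.4, 1.4], np.float64(-0.6)], [[-0.7, 31.4, 1.4], np.float64(-0.7)], [[-1.1, 31.4, 1.4], np.float64(-0.6)], [[-1.4, 31.4, 1.5], np.float64(-0.7)], [[-1.8, 31.4, 1.4], np.float64(-0.6)], [[-2.2, 31.4, 1.5], np.float64(-0.7)], [[-2.5, 31.4, 1.4], np.float64(-0.6)], [[-2.9, 31.3, 1.5], np.float64(-0.7)]]
[[[-3.2, 31.3, 1.4], np.float64(-0.6)], [[-3.6, 31.3, 1.5], np.float64(-0.7)], [[-4.0, 31.2, 1.4], np.float64(-0.6)], [[1.1, -0.0, 14.0], np.float64(-0.0)], [[1.1, -0.0, 14.0], np.float64(-0.0)], [[1.1, -0.0, 14.0], np.float64(-0.0)], [[1.2, -0.0, 14.0], np.float64(-0.0)], [[1.1, -0.0, 14.0], np.float64(-0.0)]]
```

>>> servo_tool:
  plan:
    - [[0,0,-26],0,0]
    - [[-3,5,-26],0,0]
    - [[-3,5,-26],0,0]
    - [[-3,5,-26],0,0]
    - [[-3,10,-26],0,0]
    - [[0,31,1.5],-0.6,0]
    - [[0,31,1.5],-0.6,0]
    - [[0,31.5,1.5],-0.7,0]

```text
time_s: 4.77
tool_pos: [0.4664, 0.1768, 0.1454]
orientation: [-180.0, -0.0, -7.2]
wrist_force: [1.0, -0.6, -1.4]
gripper_width: 0.0497
finger_force: 29.9
```

>>> servo_tool:
  plan:
    - [[-0.5,31.5,1.5],-0.6,0]
    - [[-0.5,31.5,1.5],-0.7,0]
    - [[-1,31.5,1.5],-0.6,0]
    - [[-1.5,31.5,1.5],-0.7,0]
    - [[-2,31.5,1.5],-0.6,0]
    - [[-2,31.5,1.5],-0.7,0]
    - [[-2.5,31.5,1.5],-0.6,0]
    - [[-3,31.5,1.5],-0.7,0]

```text
time_s: 5.43
tool_pos: [0.4311, -0.0736, 0.1331]
orientation: [-180.0, -0.0, -2.1]
wrist_force: [-0.2, 0.0, -0.9]
gripper_width: 0.0498
finger_force: 29.9
```

>>> servo_tool:
  plan:
    - [[-3,31,1.5],-0.7,0]
    - [[-3.5,31,1.5],-0.7,0]
    - [[-4,30,1.5],-0.7,0]
    - [[0,0,10],0,0]
    - [[0,0,10],0,0]
    - [[0,0,0],0,0]
    - [[0,0,0],0,0]
    - [[0,0,0],0,0]

```text
time_s: 6.1
tool_pos: [0.4192, -0.1638, 0.109]
orientation: [180.0, -0.0, 0.0]
wrist_force: [-0.8, -0.4, 0.2]
gripper_width: 0.0501
finger_force: 29.9
```

Run:
```python
from h import *
from plant import env,viewer
import pickle
o=env.observe(); print(o["time_s"],o["tool_pos"],o["orientation"],o["qpos"],o["wrist_force"])
t=viewer.read_camera("top"); s=viewer.read_camera("side"); pickle.dump({"top":t,"side":s},open("c1.pkl","wb"))
a=cv2.resize(t["pixels"][150:350,290:490],(400,400)); b=cv2.resize(s["pixels"][130:280,250:400],(400,400))
cv2.imwrite("pics/c3.png",np.hstack([a,b]))
```

```text
6.1 [ 0.41922093 -0.16380786  0.10895029] [ 1.79994945e+02 -1.32004082e-02  7.11160269e-03] [ 3.88532953e+00  7.09653812e+00 -3.70369987e+01  8.27263340e-03
 -4.58536351e+01  8.61160203e+01] [-0.82111289 -0.43490401  0.15198547]
```

View pics/c3.png

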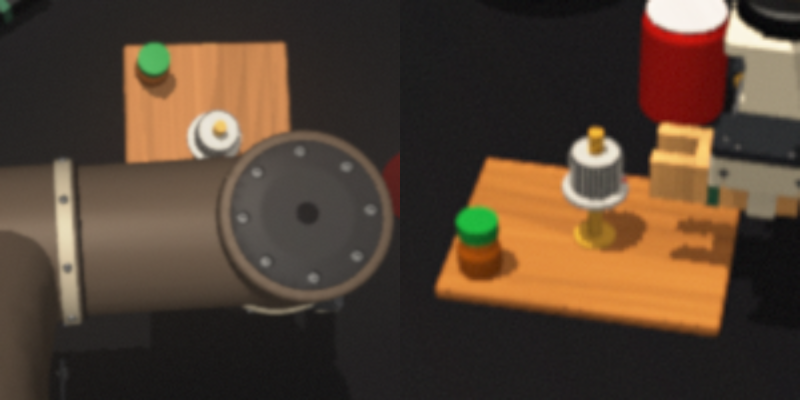

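The side view shows the spacer level in the grip, fork facing the post. The post tip is at about (323,179) and the flange's lower edge at about (323,208) in full-image pixels.

Run:
```python
from h import *
import pickle
d=pickle.load(open("c0.pkl","rb")); t,s=d["top"],d["side"]
P=[.5616,-.1662]
print(proj(t,[P+[.126]]),proj(s,[P+[.126]]),"top of post: seen top ~",340+585*110/338,160+163*130/400," side 323.3,178.5")
print("axis from side/top gold",tri(t,(530,165) if 0 else (400,213),s,(323.3,179)))
a=np.linspace(0,6.28,60)
for z in(.062,.064,.066,.068):
    f=lambda r,z:proj(s,np.c_[P[0]+r*np.cos(a),P[1]+r*np.sin(a),0*a+z])
    print(z,"flange bottom row",f(.028,z)[:,1].max(),"cols",f(.028,z)[:,0].min(),f(.028,z)[:,0].max(),"knurl top ellipse rows",f(.021,z+.04)[:,1].min(),f(.021,z+.04)[:,1].max())
g=s["pixels"][170:225,320].astype(int); print([(170+i,*v) for i,v in enumerate(g.tolist())][:45:1])
```

```text
[[399.81177123 212.56773683]] [[322.61103896 178.55237495]] top of post: seen top ~ 530.3846153846154 212.975  side 323.3,178.5
axis from side/top gold [ 0.56058114 -0.16670443  0.12473238]
0.062 flange bottom row 209.4361231566643 cols 309.9456079237723 334.7909130218537 knurl top ellipse rows 181.51816199373584 193.28634902099262
0.064 flange bottom row 208.74624156976944 cols 309.9379734239805 334.81302951884874 knurl top ellipse rows 180.8002356305779 192.56265172583937
0.066 flange bottom row 208.05467954088468 cols 309.9303227889166 334.835195624463 knurl top ellipse rows 180.08059452689113 191.8371681664733
0.068 flange bottom row 207.3614313942714 cols 309.92265597370226 334.8574114896189 knurl top ellipse rows 179.35923306881097 191.10989226864837
[(170, 26, 25, 27), (171, 26, 26, 26), (172, 29, 26, 27), (173, 28, 27, 28), (174, 26, 25, 26), (175, 25, 25, 26), (176, 29, 25, 27), (177, 27, 34, 42), (178, 30, 59, 85), (179, 34, 82, 118), (180, 43, 89, 121), (181, 87, 127, 154), (182, 131, 172, 196), (183, 148, 190, 215), (184, 153, 200, 227), (185, 152, 207, 233), (186, 157, 209, 233), (187, 181, 216, 233), (188, 205, 226, 235), (189, 217, 231, 237), (190, 215, 231, 237), (191, 190, 207, 216), (192, 133, 146, 154), (193, 86, 93, 99), (194, 79, 88, 93), (195, 80, 88, 93), (196, 77, 83, 88), (197, 76, 81, 85), (198, 76, 81, 86), (199, 75, 81, 85), (200, 73, 81, 84), (201, 75, 81, 86), (202, 73, 79, 81), (203, 84, 91, 97), (204, 140, 152, 161), (205, 190, 207, 217), (206, 191, 207, 217), (207, 151, 167, 177), (208, 98, 128, 159), (209, 58, 115, 168), (210, 42, 111, 170), (211, 40, 104, 164), (212, 35, 93, 143), (213, 30, 90, 131), (214, 30, 93, 133)]
```

>>> servo_tool:
  plan:
    - [[0,2.4,15],0,0]
    - [[0,0,15],0,0]
    - [[0,0,15],0,0]
    - [[0,0,15],0,0]
    - [[0,0,11],0,0]
    - [[0,0,0],0,0]
    - [[0,0,0],0,0]
    - [[0,0,0],0,0]

```text
time_s: 6.87
tool_pos: [0.4197, -0.1662, 0.0384]
orientation: [180.0, -0.1, 0.0]
wrist_force: [0.4, 0.1, -1.5]
gripper_width: 0.0499
finger_force: 29.9
```

>>> servo_tool:
  plan:
    - [[8,0,0],0,0]
    - [[8,0,0],0,0]
    - [[8,0,0],0,0]
    - [[8,0,0],0,0]
    - [[8,0,0],0,0]
    - [[0,0,0],0,0]
    - [[0,0,0],0,0]
    - [[0,0,0],0,0]

```text
time_s: 7.53
tool_pos: [0.4585, -0.1664, 0.0373]
orientation: [-180.0, 0.1, -0.0]
wrist_force: [-0.5, 0.0, -1.0]
gripper_width: 0.0496
finger_force: 29.9
```

Run:
```python
from h import *
from plant import env,viewer
o=env.observe(); print(o["time_s"],o["tool_pos"],o["orientation"],o["wrist_force"])
s=viewer.read_camera("side")
cv2.imwrite("pics/c4.png",cv2.resize(s["pixels"][160:260,260:390],None,fx=6,fy=6))
```

```text
7.5333 [ 0.45848175 -0.16642182  0.03728616] [-1.79994284e+02  5.02322167e-02 -4.37761017e-02] [-0.54293141  0.03453027 -1.01306113]
```

View pics/c4.png

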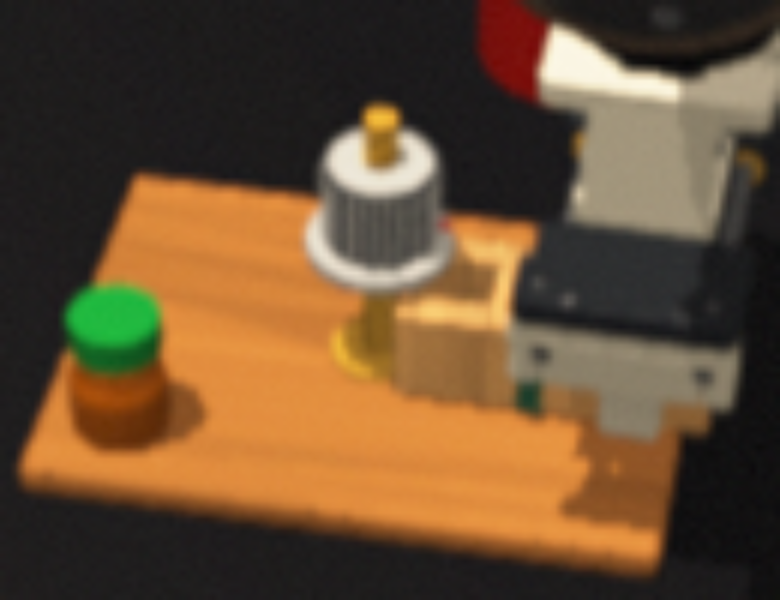

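The fork is sliding in under the flange, which sits at about (380,250) in the crop, and the prongs are straddling the post line. I'll go on in and lower.

>>> servo_tool:
  plan:
    - [[8,0,0],0,0]
    - [[8,0,0],0,0]
    - [[8,0,0],0,0]
    - [[8,0,0],0,0]
    - [[0,0,0],0,0]
    - [[0,0,1],0,0]
    - [[0,0,1],0,0]
    - [[0,0,0],0,0]

```text
time_s: 8.25
tool_pos: [0.4903, -0.1664, 0.0352]
orientation: [-180.0, 0.1, -0.0]
wrist_force: [0.8, -0.2, -0.8]
gripper_width: 0.05
finger_force: 29.9
```

>>> servo_tool:
  plan:
    - [[0,0,0.5],0,0]
    - [[0,0,0.5],0,0]
    - [[0,0,0.5],0,0]
    - [[0,0,0.3],0,0]
    - [[0,0,0],0,0]
    - [[0,0,0],0,0]
    - [[0,0,0],0,0]
    - [[0,0,0],0,0]

```text
time_s: 8.92
tool_pos: [0.4909, -0.1664, 0.034]
orientation: [180.0, 0.0, -0.0]
wrist_force: [-3.5, 1.0, 5.8]
gripper_width: 0.0495
finger_force: 29.9
```

>>> servo_tool:
  plan:
    - [[0,0,0],0,1]
    - [[0,0,0],0,1]
    - [[0,0,0],0,1]
    - [[0,0,0],0,1]
    - [[0,0,0],0,1]
    - [[0,0,-5],0,1]
    - [[0,0,-10],0,1]
    - [[0,0,-20],0,1]

```text
time_s: 9.58
tool_pos: [0.4896, -0.1664, 0.0681]
orientation: [-180.0, 0.2, -0.0]
wrist_force: [1.0, 0.2, -0.2]
gripper_width: 0.0874
finger_force: 0.0
```

>>> servo_tool:
  plan:
    - [[0,0,-30],0,1]
    - [[0,0,-30],0,1]
    - [[0,0,-25],0,1]
    - [[0,0,0],0,1]
    - [[18,0,0],0,1]
    - [[18,0,0],0,1]
    - [[18,0,0],0,1]
    - [[17,0,0],0,1]

```text
time_s: 10.25
tool_pos: [0.5629, -0.1665, 0.1549]
orientation: [180.0, -0.1, -0.0]
wrist_force: [-0.1, 0.9, 0.5]
gripper_width: 0.0875
finger_force: 0.0
```

>>> servo_tool:
  plan:
    - [[0,0,0],-7,1]
    - [[0,0,0],-7,1]
    - [[0,0,0],-7,1]
    - [[0,0,0],-7,1]
    - [[0,0,0],-7,1]
    - [[0,0,0],-7,1]
    - [[0,0,0],-7,1]
    - [[0,0,0],-7,1]

```text
time_s: 10.92
tool_pos: [0.562, -0.1665, 0.1546]
orientation: [180.0, -0.0, 56.3]
wrist_force: [0.2, -0.6, 0.5]
gripper_width: 0.0879
finger_force: 0.0
```

Run:
```python
from h import *
from plant import env,viewer
from plan import plan
import pickle
o=env.observe(); print(o["time_s"],o["tool_pos"],o["orientation"],o["qpos"])
s=viewer.read_camera("side"); pickle.dump(s,open("s2.pkl","wb"))
cv2.imwrite("pics/c5.png",cv2.resize(s["pixels"][150:260,260:390],None,fx=5,fy=5))
plan([(.5613,-.1664,.089,o["orientation"][2],8)])
```

```text
10.9167 [ 0.561993   -0.16647736  0.15458014] [ 1.79965972e+02 -2.06187823e-02  5.63215337e+01] [ 2.60234425e+00  1.62425706e+01 -1.75395670e+01  4.23026224e-03
 -5.61782307e+01  1.43716830e+02]
[[[-0.0, -0.1, 8.2], np.float64(0.1)], [[-0.0, -0.1, 8.2], np.float64(0.1)], [[-0.1, -0.1, 8.2], np.float64(0.1)], [[-0.0, -0.1, 8.2], np.float64(0.0)], [[-0.1, -0.1, 8.2], np.float64(0.1)], [[-0.0, -0.0, 8.2], np.float64(0.0)], [[-0.1, -0.1, 8.2], np.float64(0.1)], [[-0.0, -0.0, 8.2], np.float64(0.0)]]
```

View pics/c5.png

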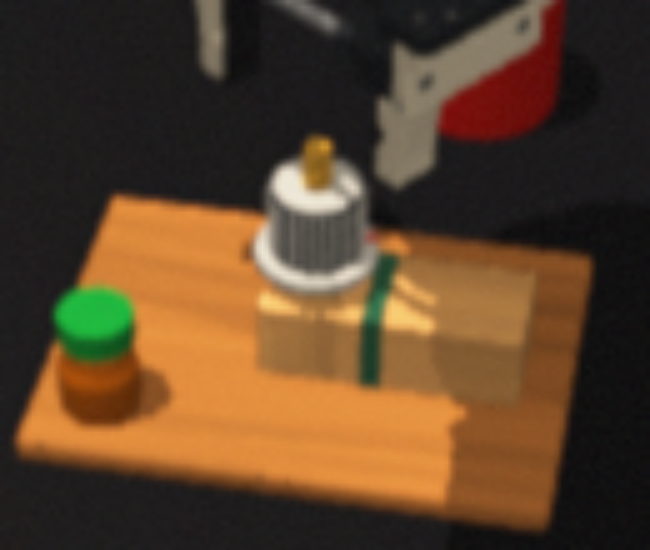

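The spacer stands in place, with its prongs around the post under the collar. Next I'll grip the knurl.

>>> servo_tool:
  plan:
    - [[0,0,11],0,1]
    - [[0,0,11],0,1]
    - [[0,0,11],0,1]
    - [[0,0,11],0,1]
    - [[0,0,11],0,1]
    - [[0,0,10],0,1]
    - [[0,0,0],0,1]
    - [[0,0,0],0,1]

```text
time_s: 11.63
tool_pos: [0.5615, -0.1665, 0.0878]
orientation: [-179.9, 0.1, 56.0]
wrist_force: [0.8, -1.3, 0.4]
gripper_width: 0.0877
finger_force: 0.0
```

>>> servo_tool:
  plan:
    - [[0,0,0],0,0]
    - [[0,0,0],0,0]
    - [[0,0,0],0,0]
    - [[0,0,0],0,0]
    - [[0,0,0],0,0]
    - [[0,0,0],0,0]
    - [[0,0,0],0,0]
    - [[0,0,0],0,0]
  grip_force: 20

```text
time_s: 12.3
tool_pos: [0.5614, -0.1663, 0.0887]
orientation: [-179.9, 0.0, 56.0]
wrist_force: [0.1, 3.1, 5.1]
gripper_width: 0.0416
finger_force: 20.0
```

Run:
```python
from plant import env
o=env.observe(); print(*[(k,o[k]) for k in("tool_pos","orientation","wrist_force","ft_torque","gripper_width")])
```

```text
('tool_pos', array([ 0.56142053, -0.16625239,  0.08873463])) ('orientation', array([-1.79941758e+02,  1.18927083e-02,  5.59549843e+01])) ('wrist_force', array([0.13733333, 3.05272982, 5.06093278])) ('ft_torque', array([ 0.80907718, -0.02177467, -0.01258826])) ('gripper_width', 0.041648457915505754)
```

>>> servo_tool:
  plan:
    - [[0,0,0.5],7,0]
    - [[0,0,0.5],7,0]
    - [[0,0,0.5],7,0]
    - [[0,0,0.6],7,0]
    - [[0,0,0.6],7,0]
    - [[0,0,0.6],7,0]
    - [[0,0,0.6],7,0]
    - [[0,0,0],0,0]

```text
time_s: 12.97
tool_pos: [0.5619, -0.1668, 0.085]
orientation: [180.0, 0.0, 6.7]
wrist_force: [-1.6, -2.5, 2.6]
gripper_width: 0.0417
finger_force: 20.0
```

Run:
```python
from plant import env
o=env.observe(); print(*[(k,o[k]) for k in("tool_pos","orientation","wrist_force","ft_torque","gripper_width")])
```

```text
('tool_pos', array([ 0.56186732, -0.16680116,  0.08499147])) ('orientation', array([1.79973713e+02, 1.71837449e-02, 6.65203473e+00])) ('wrist_force', array([-1.55927734, -2.48608142,  2.64613864])) ('ft_torque', array([-0.85993883,  0.55118761, -0.07816112])) ('gripper_width', 0.041707270677018585)
```

>>> servo_tool:
  plan:
    - [[0,0,0.5],7,0]
    - [[0,0,0.5],7,0]
    - [[0,0,0.5],7,0]
    - [[0,0,0.6],7,0]
    - [[0,0,0.6],7,0]
    - [[0,0,0.6],7,0]
    - [[0,0,0.6],7,0]
    - [[0,0,0],0,0]

```text
time_s: 13.63
tool_pos: [0.5615, -0.1675, 0.0812]
orientation: [179.9, -0.0, -42.2]
wrist_force: [-1.3, -5.4, 2.8]
gripper_width: 0.0416
finger_force: 20.0
```

```bash
cat > look.py <<'E'
from h import *
from plant import env,viewer
import sys
o=env.observe(); print(*[(k,np.round(o[k],4)) for k in("time_s","tool_pos","orientation","wrist_force","ft_torque","gripper_width","finger_force")])
if len(sys.argv)>1:
    s=viewer.read_camera("side"); cv2.imwrite("pics/%s.png"%sys.argv[1],cv2.resize(s["pixels"][150:260,260:390],None,fx=6,fy=5))
E
python3 look.py c6
```

```text
('time_s', np.float64(13.6333)) ('tool_pos', array([ 0.5615, -0.1675,  0.0812])) ('orientation', array([ 1.799139e+02, -6.400000e-03, -4.220950e+01])) ('wrist_force', array([-1.3253, -5.3683,  2.8166])) ('ft_torque', array([-2.1815,  0.8317, -0.1262])) ('gripper_width', np.float64(0.0416)) ('finger_force', np.float64(19.9973))
```

View pics/c6.png

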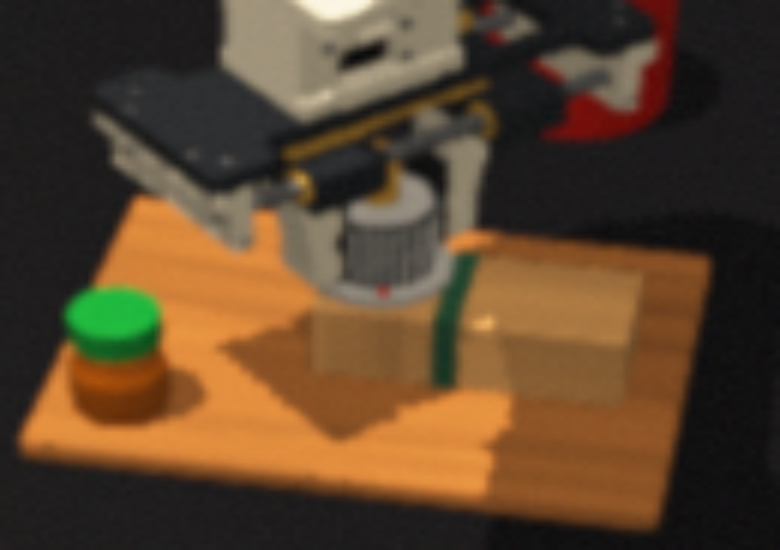

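The flange is now close above the spacer, about 4 mm away. I'll drop to a light grip and relieve the sideways bias.

>>> servo_tool:
  plan:
    - [[0.3,0.4,0],0,0]
    - [[0.3,0.4,0],0,0]
    - [[0,0,0],0,0]
    - [[0,0,0],0,0]
    - [[0,0,0.3],4,0]
    - [[0,0,0.3],4,0]
    - [[0,0,0],0,0]
    - [[0,0,0],0,0]
  grip_force: 8

```text
time_s: 14.35
tool_pos: [0.5615, -0.1676, 0.0805]
orientation: [180.0, 0.0, -49.9]
wrist_force: [-3.9, -2.2, 4.8]
gripper_width: 0.0418
finger_force: 8.0
```

```bash
python3 look.py
```

```text
('time_s', np.float64(14.35)) ('tool_pos', array([ 0.5615, -0.1676,  0.0805])) ('orientation', array([ 1.799614e+02,  1.530000e-02, -4.994430e+01])) ('wrist_force', array([-3.8723, -2.2089,  4.7858])) ('ft_torque', array([-0.9981,  1.4978, -0.0586])) ('gripper_width', np.float64(0.0418)) ('finger_force', np.float64(7.9993))
```

>>> servo_tool:
  plan:
    - [[0,0,0.2],4,0]
    - [[0,0,0.2],4,0]
    - [[0,0,0.3],4,0]
    - [[0,0,0.3],4,0]
    - [[0,0,0.3],4,0]
    - [[0,0,0],0,0]
    - [[0,0,0],0,0]
    - [[0,0,0],0,0]

```text
time_s: 15.02
tool_pos: [0.5612, -0.1677, 0.0789]
orientation: [179.9, 0.0, -69.8]
wrist_force: [-3.8, -2.6, 3.2]
gripper_width: 0.0418
finger_force: 8.0
```

```bash
python3 look.py
```

```text
('time_s', np.float64(15.0167)) ('tool_pos', array([ 0.5612, -0.1677,  0.0789])) ('orientation', array([ 1.799198e+02,  1.370000e-02, -6.984750e+01])) ('wrist_force', array([-3.7658, -2.6197,  3.2068])) ('ft_torque', array([-1.2791,  1.7095, -0.0865])) ('gripper_width', np.float64(0.0418)) ('finger_force', np.float64(7.9985))
```

>>> servo_tool:
  plan:
    - [[0,0,0.2],3,0]
    - [[0,0,0.2],3,0]
    - [[0,0,0.2],3,0]
    - [[0,0,0.2],3,0]
    - [[0,0,0.2],3,0]
    - [[0,0,0],0,0]
    - [[0,0,0],0,0]
    - [[0,0,0],0,0]

```text
time_s: 15.68
tool_pos: [0.5609, -0.1677, 0.0778]
orientation: [179.9, -0.0, -84.9]
wrist_force: [-4.5, -3.1, 2.3]
gripper_width: 0.0415
finger_force: 8.0
```

```bash
python3 look.py
```

```text
('time_s', np.float64(15.6833)) ('tool_pos', array([ 0.5609, -0.1677,  0.0778])) ('orientation', array([ 1.798968e+02, -1.100000e-03, -8.485630e+01])) ('wrist_force', array([-4.5304, -3.088 ,  2.2674])) ('ft_torque', array([-1.3289,  1.7299, -0.0666])) ('gripper_width', np.float64(0.0415)) ('finger_force', np.float64(7.9983))
```

>>> servo_tool:
  plan:
    - [[0.4,0.8,0.2],3,0]
    - [[0,0,0.2],3,0]
    - [[0,0,0.2],3,0]
    - [[0,0,0.2],3,0]
    - [[0,0,0],0,0]
    - [[0,0,0],0,0]
    - [[0,0,0],0,0]
    - [[0,0,0],0,0]

```text
time_s: 16.35
tool_pos: [0.5608, -0.1678, 0.0771]
orientation: [180.0, 0.0, -96.9]
wrist_force: [-4.3, -0.5, 4.1]
gripper_width: 0.0416
finger_force: 8.0
```

```bash
python3 look.py
```

```text
('time_s', np.float64(16.35)) ('tool_pos', array([ 0.5608, -0.1678,  0.0771])) ('orientation', array([ 1.799621e+02,  8.700000e-03, -9.692560e+01])) ('wrist_force', array([-4.3163, -0.4564,  4.1267])) ('ft_torque', array([-0.0693,  1.666 , -0.0413])) ('gripper_width', np.float64(0.0416)) ('finger_force', np.float64(7.9999))
```

>>> servo_tool:
  plan:
    - [[0,0,0],0,0]
    - [[0,0,0.1],2,0]
    - [[0,0,0.1],2,0]
    - [[0,0,0.2],2,0]
    - [[0,0,0.1],2,0]
    - [[0,0,0.2],2,0]
    - [[0,0,0.1],2,0]
    - [[0,0,0.1],2,0]

```text
time_s: 17.02
tool_pos: [0.5604, -0.1681, 0.0763]
orientation: [179.9, -0.0, -111.0]
wrist_force: [-4.9, -2.0, 4.5]
gripper_width: 0.042
finger_force: 8.0
```

```bash
python3 look.py c7
```

```text
('time_s', np.float64(17.0167)) ('tool_pos', array([ 0.5604, -0.1681,  0.0763])) ('orientation', array([ 1.799348e+02, -4.170000e-02, -1.110485e+02])) ('wrist_force', array([-4.8809, -2.0116,  4.5017])) ('ft_torque', array([-0.5117,  2.1108,  0.2739])) ('gripper_width', np.float64(0.042)) ('finger_force', np.float64(7.9993))
```

View pics/c7.png

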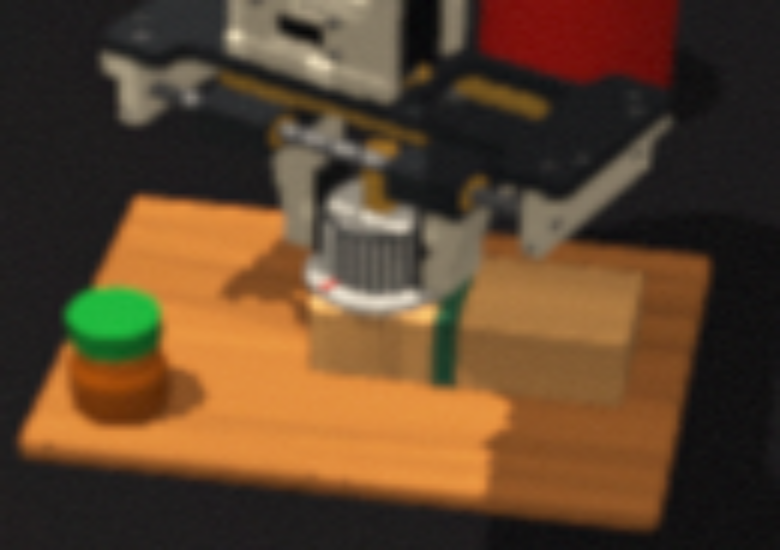

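The red mark has moved round to about (328,283) in the crop and the flange looks to be on, or nearly on, the spacer. I'll compare the mark's turn with the tool's, and the flange height.

Run:
```python
from h import *
from plant import env,viewer
import pickle
s=pickle.load(open("c0.pkl","rb"))["side"]; P=[.5613,-.1668]
n=viewer.read_camera("side")
def mark(c):
    h=cv2.cvtColor(c["pixels"],cv2.COLOR_BGR2HSV).astype(int)[185:225,300:345]
    H=np.minimum(h[...,0],180-h[...,0]); w=(H<9)*(h[...,1]>90)*(h[...,2]>110)*h[...,1]
    y,x=np.nonzero(w); return np.array([300+np.average(x,weights=w[y,x]),185+np.average(y,weights=w[y,x])]) if len(x) else None
def az(p):
    a=np.radians(np.arange(0,360,1.)); best=[]
    for z in np.arange(.054,.075,.0005):
        q=proj(s,np.c_[P[0]+.026*np.cos(a),P[1]+.026*np.sin(a),0*a+z]); e=np.hypot(*(q-p).T); i=e.argmin(); best.append((round(e[i],2),i,round(z,4)))
    return sorted(best)[:4]
for nm,p in(("c0",(334.2,197.2)),("c6",(323.8,208)),("c7",(314.7,206.6)),("auto0",mark(s)),("autonow",mark(n))): print(nm,p,None if p is None else az(p))
a=np.linspace(0,6.28,99)
for z in(.054,.056,.058): print(z,proj(s,np.c_[P[0]+.028*np.cos(a),P[1]+.028*np.sin(a),0*a+z])[:,1].max(), proj(s,np.c_[P[0]+.021*np.cos(a),P[1]+.021*np.sin(a),0*a+z+.04])[:,1].max())
print([(r,n["pixels"][r,322].tolist()) for r in range(190,216)])
```

```text
c0 (334.2, 197.2) [(np.float64(0.02), np.int64(190), np.float64(0.0745)), (np.float64(0.02), np.int64(194), np.float64(0.073)), (np.float64(0.03), np.int64(193), np.float64(0.0735)), (np.float64(0.06), np.int64(191), np.float64(0.074))]
c6 (323.8, 208) [(np.float64(0.05), np.int64(108), np.float64(0.064)), (np.float64(0.15), np.int64(108), np.float64(0.0635)), (np.float64(0.2), np.int64(108), np.float64(0.0645)), (np.float64(0.32), np.int64(108), np.float64(0.063))]
c7 (314.7, 206.6) [(np.float64(0.08), np.int64(59), np.float64(0.062)), (np.float64(0.09), np.int64(60), np.float64(0.0625)), (np.float64(0.22), np.int64(59), np.float64(0.0615)), (np.float64(0.23), np.int64(60), np.float64(0.063))]
auto0 [333.77644711 196.9500998 ] [(np.float64(0.03), np.int64(206), np.float64(0.0695)), (np.float64(0.07), np.int64(207), np.float64(0.069)), (np.float64(0.09), np.int64(205), np.float64(0.07)), (np.float64(0.14), np.int64(203), np.float64(0.0705))]
autonow [314.35045317 206.36253776] [(np.float64(0.08), np.int64(57), np.float64(0.0625)), (np.float64(0.1), np.int64(57), np.float64(0.062)), (np.float64(0.2), np.int64(58), np.float64(0.063)), (np.float64(0.23), np.int64(56), np.float64(0.0615))]
0.054 212.02777751177004 196.0141903674174
0.056 211.3446070235118 195.29764205017645
0.058 210.65977933505775 194.57933239958967
[(190, [26, 87, 127]), (191, [48, 99, 134]), (192, [110, 142, 164]), (193, [169, 191, 204]), (194, [174, 191, 201]), (195, [138, 151, 159]), (196, [101, 111, 116]), (197, [71, 77, 80]), (198, [73, 78, 83]), (199, [85, 91, 97]), (200, [85, 93, 98]), (201, [85, 93, 99]), (202, [85, 94, 100]), (203, [85, 93, 98]), (204, [83, 92, 97]), (205, [85, 95, 100]), (206, [85, 93, 98]), (207, [87, 93, 98]), (208, [107, 118, 125]), (209, [171, 186, 195]), (210, [201, 218, 228]), (211, [173, 190, 201]), (212, [117, 140, 160]), (213, [76, 111, 145]), (214, [55, 94, 134]), (215, [53, 97, 141])]
```

>>> servo_tool:
  plan:
    - [[0.5,0.5,-0.8],0,0]
    - [[0,0,0],0,0]
    - [[0,0,0],3,0]
    - [[0,0,0],3,0]
    - [[0,0,0],3,0]
    - [[0,0,0],3,0]
    - [[0,0,0],3,0]
    - [[0,0,0],3,0]

```text
time_s: 17.78
tool_pos: [0.56, -0.168, 0.0768]
orientation: [179.9, -0.0, -129.1]
wrist_force: [-4.4, -0.2, -0.0]
gripper_width: 0.0418
finger_force: 8.0
```

```bash
python3 look.py
cat > mk.py <<'E'
from h import *
from plant import env,viewer
n=viewer.read_camera("side"); P=[.5613,-.1668]
h=cv2.cvtColor(n["pixels"],cv2.COLOR_BGR2HSV).astype(int)[185:225,300:345]
H=np.minimum(h[...,0],180-h[...,0]); w=(H<9)*(h[...,1]>90)*(h[...,2]>110)*h[...,1]
y,x=np.nonzero(w); p=np.array([300+np.average(x,weights=w[y,x]),185+np.average(y,weights=w[y,x])])
a=np.radians(np.arange(0,360.)); q=proj(n,np.c_[P[0]+.026*np.cos(a),P[1]+.026*np.sin(a),0*a+.0605]); print("mark",p,np.hypot(*(q-p).T).argmin())
E
python3 mk.py
```

```text
('time_s', np.float64(17.7833)) ('tool_pos', array([ 0.56  , -0.168 ,  0.0768])) ('orientation', array([ 1.799426e+02, -3.690000e-02, -1.291180e+02])) ('wrist_force', array([-4.3832, -0.2313, -0.0388])) ('ft_torque', array([0.0078, 1.5313, 0.3177])) ('gripper_width', np.float64(0.0418)) ('finger_force', np.float64(7.9978))
mark [314.00634921 206.31428571] 53
```

The mark barely moved (about 4°, near the measuring error) for 18° of tool turn. The grip is slipping on the nipped collar, so I'll let go.

>>> servo_tool:
  plan:
    - [[0,0,0],0,1]
    - [[0,0,0],0,1]
    - [[0,0,0],0,1]
    - [[0,0,0],0,1]
    - [[0,0,0],0,1]
    - [[0,0,0],0,1]
    - [[0,0,-5],0,1]
    - [[0,0,-15],0,1]

```text
time_s: 18.5
tool_pos: [0.5591, -0.1681, 0.0957]
orientation: [179.8, -0.1, -129.0]
wrist_force: [-1.2, 0.5, -0.5]
gripper_width: 0.0862
finger_force: 0.0
```

>>> servo_tool:
  plan:
    - [[0,0,-30],0,1]
    - [[0,0,-30],0,1]
    - [[0,0,-30],0,1]
    - [[0,0,-30],0,1]
    - [[0,0,-20],0,1]
    - [[0,0,0],0,1]
    - [[0,0,0],0,1]
    - [[0,0,0],0,1]

```text
time_s: 19.17
tool_pos: [0.56, -0.1681, 0.2368]
orientation: [180.0, 0.0, -129.0]
wrist_force: [-0.3, 0.3, -0.1]
gripper_width: 0.0878
finger_force: 0.0
```

```bash
python3 look.py c8; python3 mk.py
```

```text
('time_s', np.float64(19.1667)) ('tool_pos', array([ 0.56  , -0.1681,  0.2368])) ('orientation', array([ 1.799689e+02,  5.800000e-03, -1.290327e+02])) ('wrist_force', array([-0.295 ,  0.2758, -0.1438])) ('ft_torque', array([ 0.002 ,  0.1248, -0.0009])) ('gripper_width', np.float64(0.0878)) ('finger_force', np.float64(0.0))
mark [314.01886792 206.3081761 ] 53
```

View pics/c8.png

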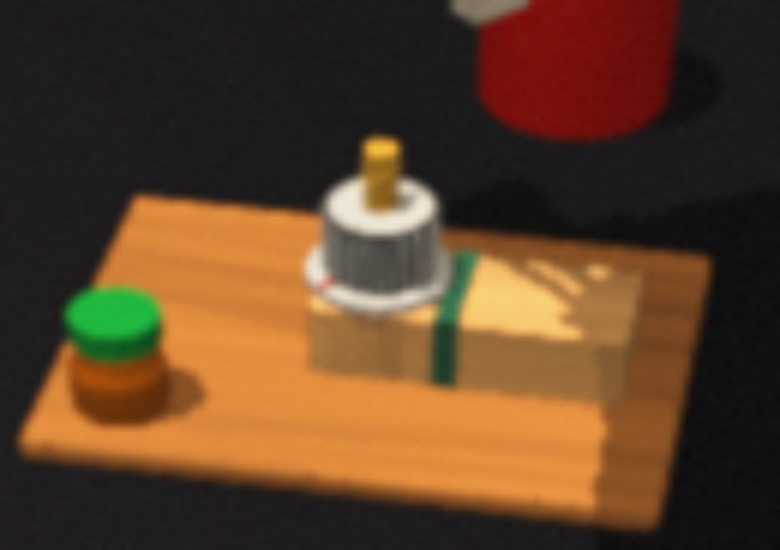

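The collar is seated on the spacer, the spacer stands around the post, and the jar and tin are where they were.

```bash
python3 -c "
from plant import env
print(env.sign_off())"
```

```text
the job is handed in; nothing more can be done
None
```

I handed the job in at about 19 s of the 72 s allowed. The spacer stands on the board with its fork around the post, and the collar is wound down onto it until the 8 N grip slipped. I judged the nip by that slip and the camera, not by a measured force. A late wrist-torque reading (about 0.3 N m) was higher than a light nip would give, and I couldn't explain it. The jar and tin look unmoved, and the arm never went near the mug.

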